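Slide the biscuit jars into the divided display stand

TASK

Two biscuit jars are still standing on the front deck of the wooden display stand on the breakfast buffet. Slide them along the deck, without lifting or toppling them, into the two empty bays, one jar in each, until no part of a jar sticks out of its bay. Leave the jar that is already in its bay, and the mug, bowl and tongs beside the stand, where they are.

Things in the scene. Friction and masses are not known exactly. Their poses are not given: they have to be found in the camera images.
- stand: fixed light-wood display stand, 275 (its x) by 376 mm (y); origin at the centre of its underside, on the counter; x points from the open front into the bays (away from the robot), y left, z up. Flat deck 40 mm above the counter all over; bare and rimless in front (x -137.5 to 22.5), three bays side by side behind (x 22.5 to the back wall's inside at 127.5; centres y -122, 0, 122)
- bay_left (a point): left (+y) bay: middle of its mouth, on the deck (40 mm up), axes as the stand's. Every bay is 112 mm wide inside and 105 mm deep (along x), open above and in front, floor flush with the deck, no sill; walls and dividers 10 mm thick, 45 mm high above the deck, noses rounded
- bay_middle (a point): middle bay: middle of its mouth, on the deck (40 mm up), axes as the stand's. Every bay is 112 mm wide inside and 105 mm deep (along x), open above and in front, floor flush with the deck, no sill
- bay_right (a point): right (-y) bay: middle of its mouth, on the deck (40 mm up), axes as the stand's. Every bay is 112 mm wide inside and 105 mm deep (along x), open above and in front, floor flush with the deck, no sill. A flat paper doily lies in each empty bay (no obstacle)
- jar_1: squat clip-lid glass biscuit jar with a flat steel lid, 90 mm in diameter (round, straight sides), 72 mm tall, about 0.5 kg, too wide to grip; origin at the centre of its underside, z up. Starts loose on the front deck
- jar_2: squat clip-lid glass biscuit jar with a flat steel lid, 90 mm in diameter (round, straight sides), 72 mm tall, about 0.5 kg, too wide to grip; origin at the centre of its underside, z up. Starts loose on the front deck
- stocked_jar: squat clip-lid glass biscuit jar with a flat steel lid, 90 mm in diameter (round, straight sides), 72 mm tall, about 0.5 kg, too wide to grip; origin at the centre of its underside, z up. The same kind of jar; already stands in one of the three bays (which one varies): leave it there
- mug: bystander: white mug, 80 mm in diameter, 85 mm tall, on the counter beside the stand; origin at the centre of its underside
- bowl: bystander: blue bowl, 110 mm in diameter, 50 mm tall, on the counter beside the stand; origin at the centre of its underside
- tongs: bystander: steel serving tongs lying on the counter beside the stand, about 220 mm long (x) and 82 mm wide (y), 12 mm high; origin near the middle, on the counter

How it is judged:
At the end, for the whole second after the job is handed in: Both loose jars and the stocked jar stand upright (within 0.1 rad) and at rest on the deck, one in each of the three bays, each wholly inside: its nearest side at most 5 mm out of the bay's mouth (x of each of jar_1, jar_2, stocked_jar in the frame of stand above 0.0625 m and y of jar_1 in the frame of stand between -0.15 and 0.15 m and z of jar_1 in the frame of stand between 0.034 and 0.046 m and angle between each of jar_1, jar_2, stocked_jar's own z axis and vertical below 0.1 rad and linear speed of each of jar_1, jar_2, stocked_jar below 0.02 m/s and y of jar_2 in the frame of stand between -0.15 and 0.15 m and z of jar_2 in the frame of stand between 0.034 and 0.046 m and y of stocked_jar in the frame of stand between -0.15 and 0.15 m and z of stocked_jar in the frame of stand between 0.034 and 0.046 m); the robot touches nothing.
It fails at once if a jar is lifted or climbs more than 15 mm off the deck, or falls from the stand (z of any of jar_1, jar_2, stocked_jar in the frame of stand above 0.055 m or z of any of jar_1, jar_2, stocked_jar in the frame of stand below 0.025 m).
It fails at once if a jar is tipped by more than 0.35 rad (20 degrees) (angle between any of jar_1, jar_2, stocked_jar's own z axis and vertical above 0.35 rad).
It fails at once if the stocked jar is shifted by more than 20 mm (distance of stocked_jar from where it was at the start of the episode above 0.02 m).
It fails at once if the mug, bowl or tongs are shifted by more than 20 mm (distance of any of mug, bowl, tongs from where it was at the start of the episode above 0.02 m).
It also fails if it takes over 72 s, if anything falls off the work surface, if the arm or the gripper's body presses on something with over 40 N, if the wrist force passes 120 N, or if a joint passes its speed limit or range.

ROBOT

A 7-joint arm with a two-finger parallel gripper is mounted at the origin on the work surface. World frame = base frame: x ahead of the robot, y to its left, z up, the work surface at z = 0. Lengths are in m, angles in rad, forces in N, time in s.
With the tool pointing down it reaches from about 0.4 to 0.85 m from the base axis. Payload 10.4 kg.
Tool frame: the origin (TCP) lies between the finger pads; the fingertips stand robot.tips_ahead ahead of it and the grasp point (between the pads) lies 2 mm behind it (robot.tips_ahead is the distance from the TCP to the fingertips, in m); z points along the fingers, y is the line along which they close (so a half turn about z gives the same grasp; the last joint's range is limited). The gripper opens to 87 mm and grips with 3 to 60 N. Pads are 19 mm wide; open, the fingers measure 117 mm over their backs; the gripper's body (75 mm by 190 mm) begins 51 mm behind the grasp point.
Start: joints at [1.227, 0.332, -0.065, 1.46, 0.022, 1.35, -0.088], TCP at [0.197, -0.593, 0.24] pointing down, gripper open.
Joint ranges: [-2.6, 2.6], [-0.5, 2.12], [-1.47, 1.34], [0.16, 2.42], [-1.27, 4.41], [0.06, 2.06], [-2.6, 2.6]. Speed limits (rad/s): [2.22, 2.22, 2.79, 2.79, 3.14, 3.14, 3.14].

INTERFACE

Orientations are given as a unit quaternion [w, x, y, z].
In Python, from plant import robot gives the robot as it stands. The module is installed in compiled form; this text tells all that it offers.
- The arm moves only by the shell command python3 -m inch 'ROWS' [FORCE]. ROWS is JSON, a list that holds one entry, the list of rows, each a list of 7 numbers: the shift along the world's x, y, z in mm, then the turn, a rotation vector about the world's x, y, z in rad, then the finger opening in mm, from 0 to 87. In form: [[[x, y, z, ax, ay, az, jaw], ...]]. A call has 1 to 20 rows; each row shifts and turns the commanded pose from where the row before left it; what a row does not reach is not made up. A row lasts 1/10 s, in which the tool goes at most 50 mm and 8.59 degrees, less where a joint would pass 70% of its speed; a pose out of reach is approached as far as the arm can. A call is refused whole if a number of a shift passes 50 or a number of a turn 0.15, either way. A call with a gripper value outside its range is refused whole. The fingers move at their own pace and stop on an object; FORCE is the grip in N (left out, the last holds). Time passes only in rows, so rows that do not move let the fingers close. It gives the time, the measured TCP pose, the force, the opening and the grip force at its end, in the units of the state.
- robot.get_state(): the state, without advancing time (a new reading comes with each control period).
- robot.capture(name): name is "scene" or "top" or "wrist"; returns the picture (400x640x3 uint8, red, green, blue); there is no depth.
- robot.camera_model(name): a dict with "fx", "fy", "cx", "cy" (pixels), "dist_coeffs" ([k1, k2, p1, p2, k3] as OpenCV has them; the pictures are not rectified), "R" (3x3) and "t" (3): a world point X has camera coordinates R X + t. Camera axes: x right, y down, z forward; pixel columns grow to the right and rows downward; lengths in m; the calibration is good to about 2 mm. A picture is of the moment at which its call begins: read the wrist's pose just before it. camera_model takes no time and is no camera call; for the wrist camera it gives the pose at the moment of the call.
- robot.sign_off(): hands the job in; it is judged then, once.
The state is a dict: "time_s": time; "joints": joint angles; "qvel": joint speeds; "joint_torque": joint torques, N m; "position": TCP position; "ee_rot": TCP orientation; "ft_force": force on the tool from outside, world axes, zero at the start; "ft_torque": the same for the moment, N m; "width": opening from 0.0 (shut) to 1.0 (fully open); "grip_force": force on a finger pad.
Only numpy, scipy, OpenCV 4.12 (cv2) and the standard library are available. Lean on these libraries where they do the work, as an engineer would, in place of code of your own. Each camera call takes 0.05 s, during which the arm holds its last target. There are 200 camera calls.

## Working session

There is one attempt and no reset: what is moved stays moved. The work goes in short steps, Python scripts to look and compute and a shell command to move; the robot and the scene stay as the last step left them, time stands still between calls to the robot, and variables do not carry over. Pictures are saved under pics/ and viewed, at most 10 in all, crops included, and the job is handed in when it is done.

```bash
mkdir -p pics
python3 - <<'E'
from plant import robot
import cv2,numpy as np
for n in("top","scene"):
    cv2.imwrite(f"pics/{n}0.png",robot.capture(n)[:,:,::-1])
    m=robot.camera_model(n);print(n,m["fx"],m["cx"],m["cy"],m["dist_coeffs"],np.round(-np.array(m["R"]).T@m["t"],3))
s=robot.get_state();print(s["time_s"],s["position"],s["ee_rot"],s["width"],robot.tips_ahead)
E
```

```text
top 400.967335504822 328.96038234964834 196.44968787683402 [-0.06246877  0.          0.          0.          0.        ] [0.39  0.042 1.194]
scene 362.0029284077273 316.314332161872 198.9682300158161 [-0.05945453  0.          0.          0.          0.        ] [ 1.255 -0.079  0.986]
0.1 [ 0.19695406 -0.59280848  0.23883426] [-6.41291105e-04  9.87165915e-01  1.59696676e-01 -1.30128929e-04] 1.0033545663874208 0.017
```

View pics/top0.png

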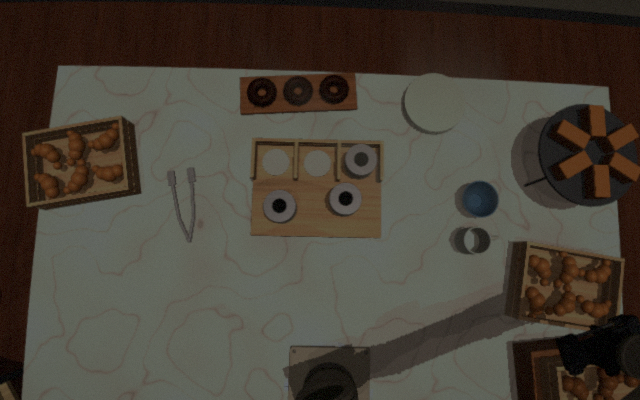

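View pics/scene0.png

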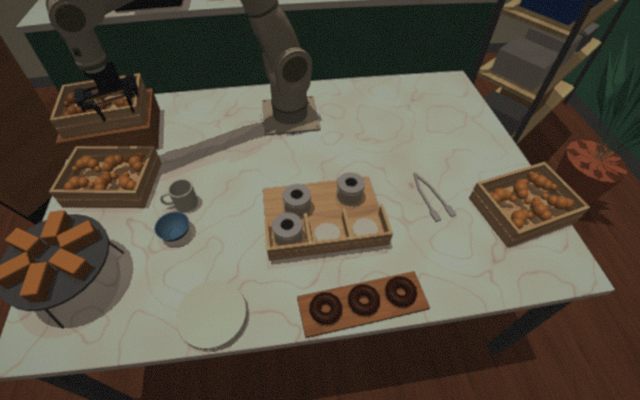

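The top view shows the stocked jar in the right bay at (361,160). The loose jars are near (280,207) and (346,199), so the left and middle bays are empty. Next I'll measure.

```bash
cat > h.py <<'E'
from plant import robot
import cv2,numpy as np
def ray(n,uv,z,m=None):
    m=m or robot.camera_model(n);K=np.array([[m["fx"],0,m["cx"]],[0,m["fy"],m["cy"]],[0,0,1.]])
    p=cv2.undistortPoints(np.array(uv,float).reshape(-1,1,2),K,np.array(m["dist_coeffs"]))[:,0]
    R=np.array(m["R"]);C=-R.T@np.array(m["t"]);d=np.c_[p,np.ones(len(p))]@R
    return C+d*((z-C[2])/d[:,2])[:,None]
E
python3 - <<'E'
from h import *
im=robot.capture("top")[:,:,::-1].copy()
c=cv2.resize(im[125:250,235:395],None,fx=5,fy=4.8,interpolation=cv2.INTER_CUBIC)
c=cv2.resize(im[130:245,240:395],None,fx=5,fy=5,interpolation=cv2.INTER_CUBIC)
cv2.imwrite("pics/crop.png",cv2.convertScaleAbs(c,alpha=1.6))
hsv=cv2.cvtColor(im,cv2.COLOR_BGR2HSV)
w=cv2.inRange(hsv,(8,70,50),(28,255,255)); w[:130]=0;w[250:]=0;w[:,:240]=0;w[:,395:]=0
pts=cv2.findNonZero(w);print(cv2.boundingRect(pts),cv2.minAreaRect(pts))
# dark lid centres
g=cv2.cvtColor(im,cv2.COLOR_BGR2GRAY)
for u,v in((280,207),(346,199),(361,160)):
    sat=hsv[v-22:v+23,u-22:u+23,1];m=(sat<60).astype(np.uint8)
    cs=max(cv2.findContours(m,0,2)[0],key=cv2.contourArea);(a,b),r=cv2.minEnclosingCircle(cs)
    e=[u-22+a,v-22+b]
    k=g[v-7:v+8,u-7:u+8]<50;yy,xx=np.nonzero(k);d=[u-7+xx.mean(),v-7+yy.mean()]
    print(e,r,d,len(xx),ray("top",[d,e],.112).round(4).tolist())
E
```

```text
(251, 138, 133, 100) ((316.651123046875, 187.52503967285156), (132.33328247070312, 97.95845031738281), 0.8680515289306641)
[279.11146545410156, 205.93312072753906] 16.400863647460938 [np.float64(279.00671140939596), np.float64(205.69127516778522)] 149 [[0.5065, 0.1544, 0.112], [0.5059, 0.1541, 0.112]]
[344.5736427307129, 199.01162719726562] 16.74822425842285 [np.float64(345.28846153846155), np.float64(198.17948717948718)] 156 [[0.5328, -0.0248, 0.112], [0.5304, -0.0229, 0.112]]
[360.2985782623291, 160.11848258972168] 16.967138290405273 [np.float64(360.84615384615387), np.float64(158.96503496503496)] 143 [[0.6435, -0.0654, 0.112], [0.6402, -0.0639, 0.112]]
```

View pics/crop.png

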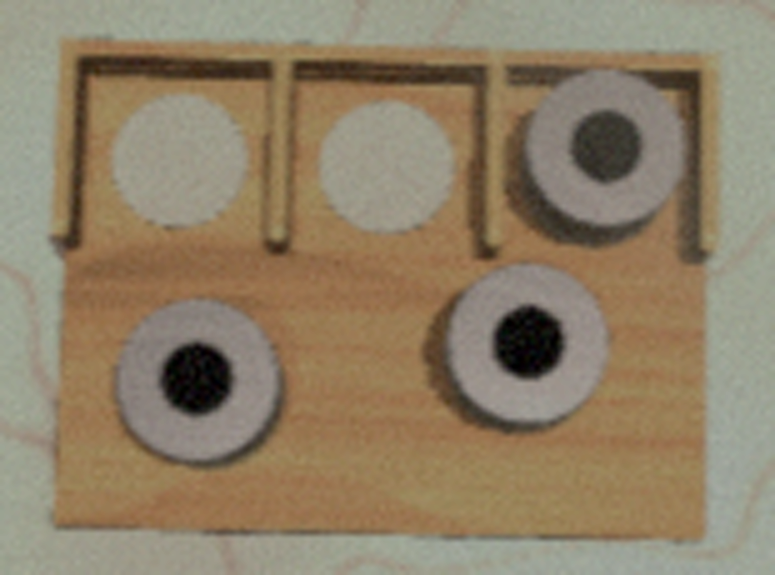

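Crop (5x, offset 240,130): wall noses are at (65,240), (277,246), (489,248) and (707,250), and the deck's front corners at (55,525) and (705,538). The lids are at (200,381), (528,345) and (605,148).

Run:
```python
from h import *
P=lambda l,z:ray("top",np.array(l)/5+[240-.4,130-.4],z)
f=P([(55,525),(705,538)],.04);n=P([(65,242),(277,247),(489,249),(707,252)],.085);j=P([(199,381),(528,345),(605,149)],.112)
d=P([(180,160),(387,166)],.04)
b=P([(60,40),(718,52)],.085)
for a in(f,n,b,d,j):print(a[:,:2].round(4).tolist())
y=(f[0]-f[1]);print("len",np.hypot(*y[:2]))
yw=np.arctan2(-y[0],y[1]);yn=(n[0]-n[3]);print(yw,np.arctan2(-yn[0],yn[1]))
yw=(yw+np.arctan2(-yn[0],yn[1]))/2
R=np.array([[np.cos(yw),-np.sin(yw)],[np.sin(yw),np.cos(yw)]])
os=[f.mean(0)[:2]-R@[-.1375,0],n.mean(0)[:2]-R@[.0225,0],b.mean(0)[:2]-R@[.1375,0]]
print(os);o=np.mean(os,0);print("o",o,yw)
print("jars stand",((j[:,:2]-o)@R).round(4).tolist(),"doil",((d[:,:2]-o)@R).round(4).tolist())
for g in((.075,.122),(.075,0),(.08,0.122)):print(g,(o+R@g).round(4))
```

```text
[[0.4285, 0.2394], [0.4322, -0.1337]]
[[0.5851, 0.2347], [0.5861, 0.1158], [0.5888, -0.0031], [0.5912, -0.1261]]
[[0.7016, 0.2441], [0.7076, -0.1313]]
[[0.6439, 0.1778], [0.6444, 0.0563]]
[[0.5063, 0.1533], [0.5316, -0.0246], [0.6422, -0.0647]]
len 0.3731640548269364
0.009936956940175911 0.01695010395862831
[array([0.56786697, 0.05471959]), array([0.56528264, 0.05502761]), array([0.56708889, 0.05454482])]
o [0.56674616 0.05476401] 0.013443530449402111
jars stand [[-0.0591, 0.0993], [-0.0362, -0.0789], [0.0739, -0.1205]] doil [[0.0788, 0.122], [0.0776, 0.0005]]
(0.075, 0.122) [0.6401 0.1778]
(0.075, 0) [0.6417 0.0558]
(0.08, 0.122) [0.6451 0.1778]
```

```bash
python3 -m inch '[[[30,20,0,0,0,0,50],[30,20,0,0,0,0,50],[30,20,0,0,0,0,50],[30,20,0,0,0,0,50],[30,20,0,0,0,0,50],[30,20,0,0,0,0,50],[30,20,0,0,0,0,50],[28,20,0,0,0,0,50],[0,35,0,0,0,0,50],[0,35,0,0,0,0,50],[0,35,0,0,0,0,50],[0,35,0,0,0,0,50],[0,35,0,0,0,0,50],[0,35,0,0,0,0,50],[0,35,0,0,0,0,50],[0,35,0,0,0,0,50],[0,35,0,0,0,0,50],[0,35,0,0,0,0,50],[0,35,0,0,0,0,50],[0,35,0,0,0,0,50]]]'
python3 -m inch '[[[0,35,0,0,0,0,50],[0,35,0,0,0,0,50],[0,35,0,0,0,0,50],[0,36,0,0,0,0,50],[0,0,0,0,0,0,50],[0,0,0,0,0,0,50]]]'
```

```text
time_s: 2.15
position: [0.4348, -0.0118, 0.2395]
ee_rot: [0.0, 0.987, 0.16, 0.0]
ft_force: [0.7, -0.1, -0.5]
width: 0.574
grip_force: 0.0
time_s: 2.75
position: [0.4349, 0.1282, 0.2394]
ee_rot: [0.0, 0.987, 0.161, -0.0]
ft_force: [0.3, -0.2, -0.1]
width: 0.572
grip_force: 0.0
```

```bash
python3 -m inch '[[[0,0,-30,0,0,0,50],[0,0,-30,0,0,0,50],[0,0,-30,0,0,0,50],[0,0,-30,0,0,0,50],[0,0,-30,0,0,0,50],[0,0,-14,0,0,0,50],[0,0,0,0,0,0,50],[0,0,0,0,0,0,50]]]'
python3 -m inch '[[[7,3,0,0,0,0,50],[7,2,0,0,0,0,50],[6,2,0,0,0,0,50],[6,2,0,0,0,0,50],[6,2,0,0,0,0,50],[6,2,0,0,0,0,50],[6,2,0,0,0,0,50],[6,2,0,0,0,0,50],[0,0,0,0,0,0,50],[0,0,0,0,0,0,50]]]'
python3 - <<'E'
from h import *
im=robot.capture("top")[:,:,::-1]
cv2.imwrite("pics/c2.png",cv2.convertScaleAbs(cv2.resize(im[130:245,240:395],None,fx=5,fy=5,interpolation=cv2.INTER_CUBIC),alpha=1.6))
E
```

```text
time_s: 3.55
position: [0.4357, 0.1276, 0.0764]
ee_rot: [0.0, 0.987, 0.159, 0.0]
ft_force: [-0.1, -0.1, 0.9]
width: 0.576
grip_force: 0.0
time_s: 4.55
position: [0.4851, 0.1449, 0.0754]
ee_rot: [0.0, 0.987, 0.16, -0.0]
ft_force: [-1.1, -1.0, -0.3]
width: 0.576
grip_force: 1.6
```

View pics/c2.png

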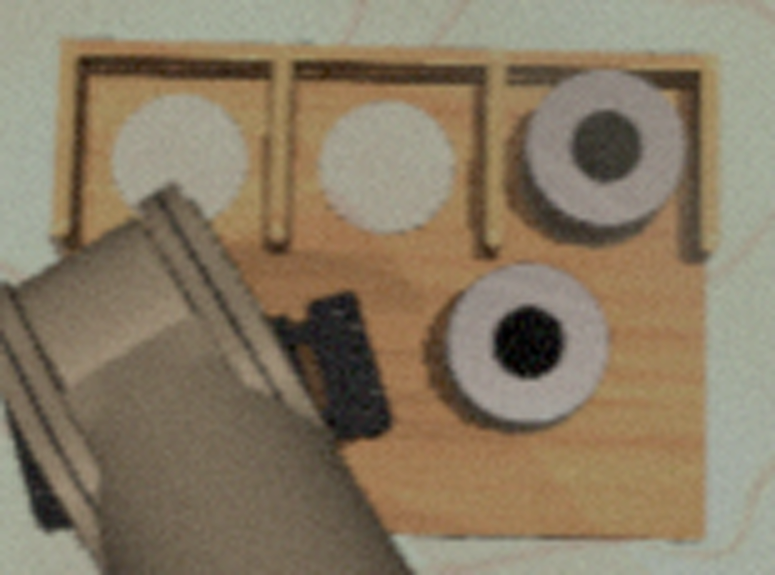

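```bash
python3 -m inch '[[[6,2.5,0,0,0,0,50],[6,2.5,0,0,0,0,50],[6,2.5,0,0,0,0,50],[6,2.5,0,0,0,0,50],[6,2.5,0,0,0,0,50],[6,2.5,0,0,0,0,50],[6,2,0,0,0,0,50],[0,0,0,0,0,0,50],[0,0,0,0,0,0,50]]]'
python3 - <<'E'
from h import *
im=robot.capture("scene")[:,:,::-1]
cv2.imwrite("pics/s2.png",cv2.convertScaleAbs(cv2.resize(im[150:270,245:405],None,fx=5,fy=5,interpolation=cv2.INTER_CUBIC),alpha=1.4))
s=robot.get_state();print(s["position"])
# expected lid centre/dark pixels
g=cv2.cvtColor(im,cv2.COLOR_BGR2GRAY)
m=robot.camera_model("scene");K=np.array([[m["fx"],0,m["cx"]],[0,m["fy"],m["cy"]],[0,0,1.]])
j=s["position"][:2]+.047*np.array([.949,.319])
print(j,cv2.projectPoints(np.array([[*j,.112],[.5316,-.0246,.112],[.6422,-.0647,.112]]),cv2.Rodrigues(np.array(m["R"]))[0],np.array(m["t"]),K,np.array(m["dist_coeffs"]))[0][:,0])
E
```

```text
time_s: 5.5
position: [0.5273, 0.1619, 0.0755]
ee_rot: [-0.0, 0.987, 0.16, 0.0]
ft_force: [-0.1, -0.2, 0.6]
width: 0.575
grip_force: 0.2
[0.52724731 0.16190072 0.07558594]
[0.57185031 0.17689372] [[362.59436964 196.47060183]
 [296.9557184  193.45886018]
 [287.62105392 223.64674096]]
```

View pics/s2.png

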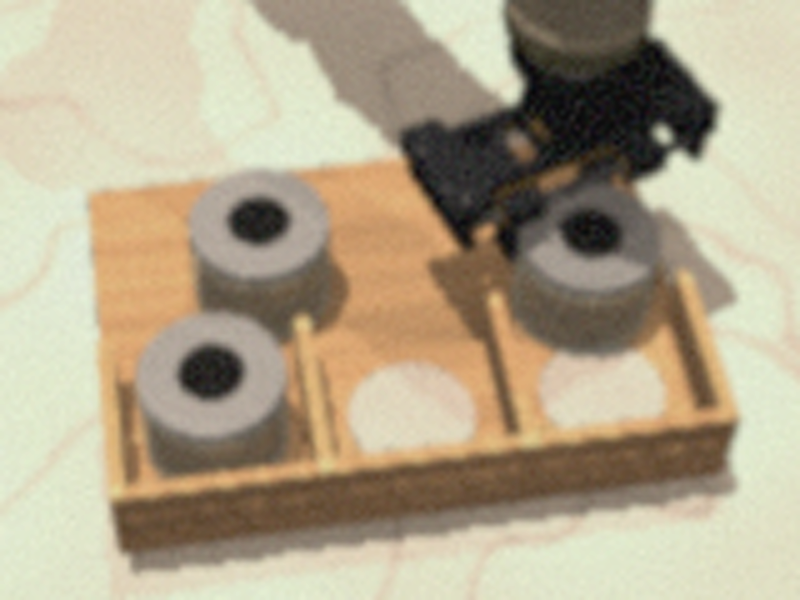

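The jar's dot is at (363.4,196) in the scene view, within about 1 px of where I predicted it. I'll swing the cradle square to the bay around the jar, then push straight in.

```bash
python3 -m inch '[[[-3,2,0,0,0,0,50],[-1,3,0,0,0,-0.06,50],[0,3,0,0,0,-0.06,50],[0,3,0,0,0,-0.06,50],[0,2,0,0,0,-0.06,50],[0,2,0,0,0,-0.065,50],[0,0,0,0,0,0,50],[0,0,0,0,0,0,50]]]'
python3 -m inch '[[[6,0,0,0,0,0,50],[6,0,0,0,0,0,50],[6,0,0,0,0,0,50],[6,0,0,0,0,0,50],[6,0.5,0,0,0,0,50],[6,0,0,0,0,0,50],[6,0.5,0,0,0,0,50],[6,0,0,0,0,0,50],[6,0,0,0,0,0,50],[6,0,0,0,0,0,50],[4,0,0,0,0,0,50],[0,0,0,0,0,0,50],[0,0,0,0,0,0,50]]]'
```

```text
time_s: 6.35
position: [0.523, 0.177, 0.0757]
ee_rot: [0.0, 1.0, 0.009, 0.0]
ft_force: [-0.7, 0.8, 0.5]
width: 0.577
grip_force: 0.0
time_s: 7.65
position: [0.5874, 0.178, 0.0755]
ee_rot: [-0.0, 1.0, 0.008, 0.0]
ft_force: [-1.0, 1.1, 0.8]
width: 0.569
grip_force: 1.0
```

```bash
python3 -m inch '[[[5,0,0,0,0,0,50],[0,0,0,0,0,0,50],[-20,0,0,0,0,0,50],[-30,0,0,0,0,0,50],[-30,0,0,0,0,0,50],[0,0,30,0,0,0,50],[0,0,35,0,0,0,50],[0,0,35,0,0,0,50],[0,0,0,0,0,0,50]]]'
python3 -m inch '[[[2,-25,0,0,0,0.14,50],[2,-25,0,0,0,0.14,50],[2,-25,0,0,0,0.14,50],[2,-25,0,0,0,0.14,50],[2,-25,0,0,0,0.14,50],[2,-25,0,0,0,0.14,50],[2,-25,0,0,0,0.14,50],[2,-25,0,0,0,0.14,50],[2,-25,0,0,0,0.14,50],[2,-25,0,0,0,0.14,50],[2,-25,0,0,0,0.14,50],[0,0,0,0,0,0.03,50],[0,0,0,0,0,0,50],[0,0,0,0,0,0,50]]]'
python3 - <<'E'
from h import *
im=robot.capture("scene")[:,:,::-1]
cv2.imwrite("pics/s3.png",cv2.convertScaleAbs(cv2.resize(im[150:270,245:405],None,fx=5,fy=5,interpolation=cv2.INTER_CUBIC),alpha=1.4))
g=cv2.cvtColor(im,cv2.COLOR_BGR2GRAY);u,v=372,222
k=(g[v-15:v+16,u-15:u+16]<45).astype(np.uint8);n,_,st,ce=cv2.connectedComponentsWithStats(k);print(st.tolist(),(ce+[u-15,v-15]).tolist())
i=1+st[1:,4].argmax();print(ray("scene",[ce[i]+[u-15,v-15]],.112),robot.get_state()["position"])
E
```

```text
time_s: 8.55
position: [0.5148, 0.1788, 0.1805]
ee_rot: [-0.001, 1.0, 0.008, 0.004]
ft_force: [1.4, 0.2, 0.4]
width: 0.573
grip_force: 0.0
time_s: 9.95
position: [0.5342, -0.0962, 0.1755]
ee_rot: [0.0, 0.702, 0.712, 0.0]
ft_force: [0.9, 0.3, -0.6]
width: 0.572
grip_force: 0.0
[[0, 0, 31, 31, 890], [6, 3, 11, 8, 71]] [[372.2977528089888, 222.6887640449438], [368.2676056338028, 213.3661971830986]]
[[0.63839485 0.17911325 0.112     ]] [ 0.534166   -0.09599919  0.17554441]
```

View pics/s3.png

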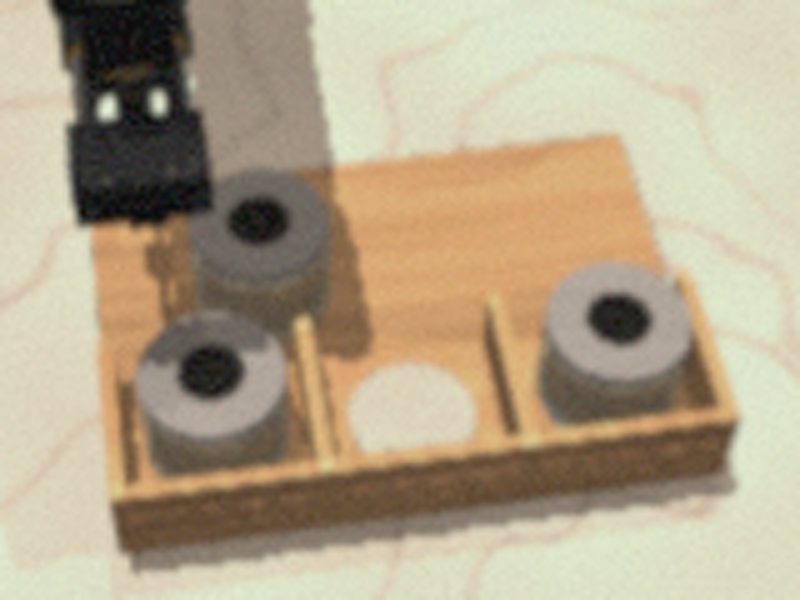

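Jar 1 is in the left bay at stand x ≈ 0.0735. Next I'll push jar 2 sideways.

```bash
python3 -m inch '[[[-3,-2,-25,0,0,0,50],[0,-2,-25,0,0,0,50],[0,0,-25,0,0,0,50],[0,0,-25,0,0,0,50],[0,0,0,0,0,0,50],[0,0,0,0,0,0,50]]]'
python3 -m inch '[[[0,6,0,0,0,0,50],[0,6,0,0,0,0,50],[0,6,0,0,0,0,50],[0,6,0,0,0,0,50],[0,6,0,0,0,0,50],[0,6,0,0,0,0,50],[0,6,0,0,0,0,50],[0,6,0,0,0,0,50],[0,6,0,0,0,0,50],[0,6,0,0,0,0,50],[0,6,0,0,0,0,50],[0,6,0,0,0,0,50],[0,6,0,0,0,0,50],[0,6,0,0,0,0,50],[0,6,0,0,0,0,50],[0,6,0,0,0,0,50],[0,6,0,0,0,0,50],[0,5,0,0,0,0,50],[0,0,0,0,0,0,50],[0,0,0,0,0,0,50]]]'
python3 - <<'E'
from h import *
im=robot.capture("scene")[:,:,::-1]
cv2.imwrite("pics/s4.png",cv2.convertScaleAbs(cv2.resize(im[150:270,245:405],None,fx=5,fy=5,interpolation=cv2.INTER_CUBIC),alpha=1.4))
print(robot.get_state()["position"])
E
```

```text
time_s: 10.6
position: [0.5313, -0.1003, 0.0761]
ee_rot: [-0.0, 0.702, 0.713, 0.0]
ft_force: [-0.4, 0.1, 1.1]
width: 0.57
grip_force: 0.0
time_s: 12.6
position: [0.5312, 0.0061, 0.0756]
ee_rot: [-0.0, 0.702, 0.712, 0.0]
ft_force: [0.4, -1.6, 2.0]
width: 0.577
grip_force: 1.0
[0.53115221 0.00606378 0.07560316]
```

View pics/s4.png

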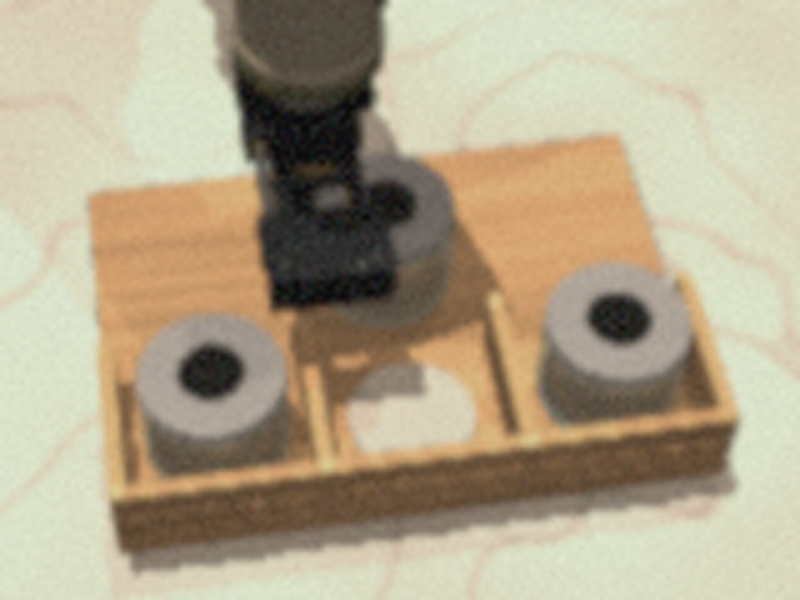

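Jar 2 now faces the middle bay, its lid dot near (395,200) in the crop, partly hidden. I'll back off and come round behind it.

```bash
python3 -m inch '[[[0,-15,0,0,0,0,50],[0,-25,0,0,0,0,50],[0,0,30,0,0,0,50],[0,0,35,0,0,0,50],[0,0,35,0,0,0,50],[0,0,0,0,0,0,50]]]'
python3 -m inch '[[[-8,8,0,0,0,-0.14,50],[-8,8,0,0,0,-0.14,50],[-8,8,0,0,0,-0.14,50],[-8,8,0,0,0,-0.14,50],[-8,8,0,0,0,-0.14,50],[-8,8,0,0,0,-0.14,50],[-8,8,0,0,0,-0.14,50],[-8,8,0,0,0,-0.14,50],[-8,8,0,0,0,-0.14,50],[-8,8,0,0,0,-0.14,50],[-7,8,0,0,0,-0.14,50],[0,0,0,0,0,-0.03,50],[0,0,0,0,0,0,50],[0,0,0,0,0,0,50]]]'
python3 - <<'E'
from h import *
im=robot.capture("scene")[:,:,::-1]
g=cv2.cvtColor(im,cv2.COLOR_BGR2GRAY)
for u,v in((323,190),(369,213),(287,224)):
    k=(g[v-11:v+12,u-11:u+12]<50).astype(np.uint8);n,_,st,ce=cv2.connectedComponentsWithStats(k)
    for i in range(1,n):
        if st[i,4]>20:print(st[i].tolist(),ray("scene",[ce[i]+[u-11,v-11]],.112).round(4))
cv2.imwrite("pics/s5.png",cv2.convertScaleAbs(cv2.resize(im[150:270,245:405],None,fx=5,fy=5,interpolation=cv2.INTER_CUBIC),alpha=1.4))
E
```

```text
time_s: 13.25
position: [0.5332, -0.0333, 0.1798]
ee_rot: [0.002, 0.702, 0.713, 0.002]
ft_force: [-0.5, 0.8, 0.4]
width: 0.574
grip_force: 0.0
time_s: 14.65
position: [0.4443, 0.0535, 0.1753]
ee_rot: [-0.0, 1.0, 0.009, -0.0]
ft_force: [0.4, -0.1, -0.3]
width: 0.576
grip_force: 0.0
[5, 8, 11, 8, 69] [[0.5299 0.0539 0.112 ]]
[5, 7, 12, 9, 78] [[0.6382 0.1794 0.112 ]]
[5, 7, 12, 9, 88] [[ 0.6431 -0.0676  0.112 ]]
```

View pics/s5.png

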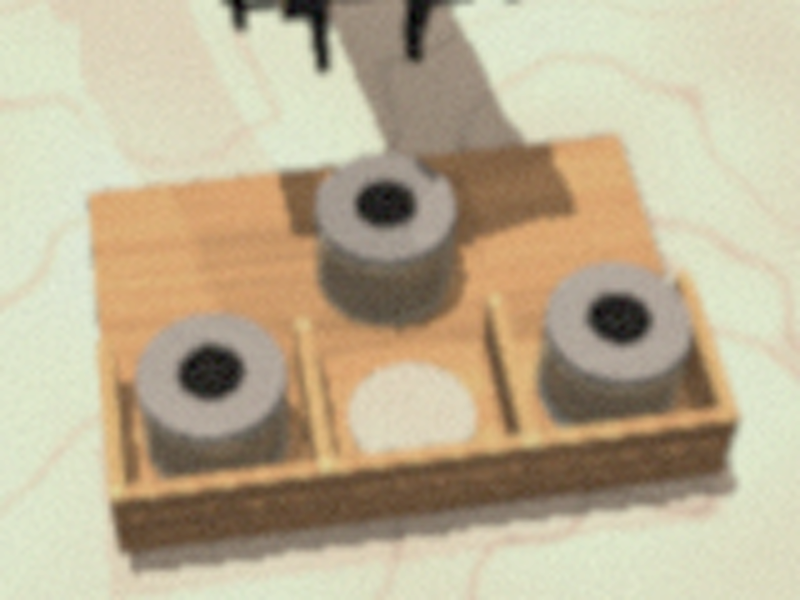

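Jar 2 is lined up with the middle bay. Now I'll lower the tool and push it in.

```bash
python3 -m inch '[[[0,0,-25,0,0,0,50],[0,0,-25,0,0,0,50],[0,0,-25,0,0,0,50],[0,0,-25,0,0,0,50],[0,0,0,0,0,0,50],[10,0,0,0,0,0,50],[10,0,0,0,0,0,50],[8,0,0,0,0,0,50],[6,0,0,0,0,0,50],[6,0,0,0,0,0,50],[6,0,0,0,0,0,50],[6,0,0,0,0,0,50],[6,0.5,0,0,0,0,50],[0,0,0,0,0,0,50]]]'
python3 -m inch '[[[6,0,0,0,0,0,50],[6,0.5,0,0,0,0,50],[6,0,0,0,0,0,50],[6,0,0,0,0,0,50],[6,0.5,0,0,0,0,50],[6,0,0,0,0,0,50],[6,0,0,0,0,0,50],[6,0.5,0,0,0,0,50],[6,0,0,0,0,0,50],[6,0,0,0,0,0,50],[6,0,0,0,0,0,50],[6,0,0,0,0,0,50],[6,0,0,0,0,0,50],[5,0,0,0,0,0,50],[0,0,0,0,0,0,50],[0,0,0,0,0,0,50]]]'
```

```text
time_s: 16.1
position: [0.5022, 0.0543, 0.0755]
ee_rot: [0.0, 1.0, 0.008, -0.001]
ft_force: [-1.8, -0.5, 1.1]
width: 0.573
grip_force: 1.2
time_s: 17.7
position: [0.5851, 0.056, 0.0755]
ee_rot: [-0.0, 1.0, 0.008, 0.0]
ft_force: [-1.9, 0.0, 0.1]
width: 0.574
grip_force: 1.0
```

```bash
python3 -m inch '[[[5,0,0,0,0,0,50],[3.5,0,0,0,0,0,50],[0,0,0,0,0,0,50],[0,0,0,0,0,0,50],[-15,0,0,0,0,0,50],[-30,0,0,0,0,0,50],[-40,0,0,0,0,0,50],[-40,0,0,0,0,0,50],[0,0,30,0,0,0,50],[0,0,30,0,0,0,50],[0,0,30,0,0,0,50],[0,0,0,0,0,0,50],[0,0,0,0,0,0,50],[0,0,0,0,0,0,50]]]'
python3 - <<'E'
from h import *
im=robot.capture("scene")[:,:,::-1]
g=cv2.cvtColor(im,cv2.COLOR_BGR2GRAY)
for u,v in((328,219),(369,213),(287,224)):
    k=(g[v-11:v+12,u-11:u+12]<50).astype(np.uint8);n,_,st,ce=cv2.connectedComponentsWithStats(k)
    for i in range(1,n):
        if st[i,4]>20:print(st[i].tolist(),((ray("scene",[ce[i]+[u-11,v-11]],.112)[:,:2]-[.5667,.0548])@[[1,-.0134],[.0134,1]]).round(4))
t=robot.capture("top")[:,:,::-1]
cv2.imwrite("pics/e.png",cv2.convertScaleAbs(np.vstack([cv2.resize(x,(800,290)) if 0 else x for x in(cv2.resize(im[150:270,245:405],(400,300)),cv2.resize(t[130:245,240:395],(400,297)))]),alpha=1.4))
E
```

```text
time_s: 19.1
position: [0.4683, 0.0557, 0.1648]
ee_rot: [0.0, 1.0, 0.008, -0.0]
ft_force: [0.0, -0.1, -0.0]
width: 0.572
grip_force: 0.0
[6, 6, 12, 9, 84] [[0.073  0.0013]]
[5, 7, 12, 9, 78] [[0.0732 0.1237]]
[5, 7, 12, 9, 88] [[ 0.0747 -0.1233]]
```

View pics/e.png

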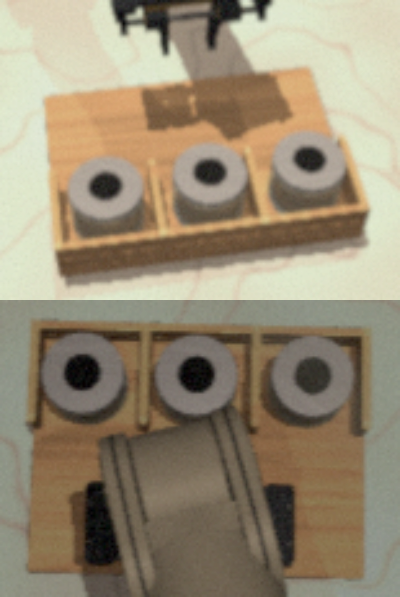

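All three jars stand in their bays at stand x ≈ 0.073–0.075, and the arm is clear of everything.

```bash
python3 -c "
from plant import robot
print(robot.sign_off())"
```

```text
the job is handed in; nothing more can be done
None
```

Both loose jars were slid into the left and middle bays without lifting or tipping, the stocked jar, mug, bowl and tongs were left alone, and I handed the job in at about 19 s; the final images put all three jars about 10 mm past the 62.5 mm limit (stand x about 73–75 mm), but sign-off returned no verdict.

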